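# Slide the cork-lined tray onto the orange rails

## Robot

A 6-joint arm with a two-finger parallel gripper is mounted at the origin on the work surface. World frame = base frame: x ahead of the robot, y to its left, z up, the work surface at z = 0. Lengths are in m, angles in rad, forces in N, time in s.
With the tool pointing down it reaches from about 0.225 to 0.875 m from the base axis. Payload 3.4 kg.
Tool frame: the origin (TCP) lies midway between the tips of the shut fingers; the grasp point (between the pads) lies 19 mm behind it; x points along the fingers, y is the direction in which the jaws open and shut, and the axes are right-handed (so a half turn about x gives the same grasp; the last joint's range is limited). The gripper opens to 85 mm and grips with 20 to 120 N. Pads are 22 mm wide; open, the fingers measure 114 mm over their backs; the gripper's body (76 mm by 85 mm) begins 54 mm behind the grasp point. The pads swing forward as they close: fully open they stand 13 mm farther back than shut.
Start: joints at [-1.287, 0.276, 1.505, -0, 1.361, -0.121], TCP at [0.226, -0.529, 0.231] pointing down, gripper open.
Joint ranges: [-2.89, 2.89], [-0.75, 2.08], [0.22, 2.7], [-1.18, 4.32], [0.11, 2.71], [-2.7, 2.7]. Speed limits (rad/s): [2.57, 2.57, 3.14, 3.14, 3.14, 3.14].

## Interface

Orientations are given as a unit quaternion [w, x, y, z].
In Python, from rig import manip, get_image, get_calibration, ticket gives the robot as it stands. The module is installed in compiled form; this text tells all that it offers.
- The arm moves only by the tool arm_command, never from a script. Its argument "series" is text: rows parted by semicolons, each of 7 numbers parted by spaces: the shift along the tool's x, y, z in units of 0.1 m (1.0 is 0.1 m), then the turn, a rotation vector about the tool's x, y, z in units of pi rad (1.0 is pi rad), then the opening, from -1 (shut) to 1 (fully open), so that 0 is half open. In form: tx ty tz rx ry rz claw; .... A call has 1 to 12 rows; each row shifts and turns the commanded pose from where the row before left it, along the tool's axes as they then stand; what a row does not reach is not made up. A row lasts 1/12 s, in which the tool goes at most 41.7 mm and 7.16 degrees, less where a joint would pass 70% of its speed; a pose out of reach is approached as far as the arm can. A call with a number of a shift or a turn outside -1 to 1 is refused whole. A call with a gripper value outside its range is refused whole. The fingers move at their own pace and stop on an object; "squeeze" is the grip in N (left out, the last holds). Time passes only in rows, so rows that do not move let the fingers close. It gives the time, the measured TCP pose, the force and the opening at its end, in the units of the state.
- manip.get_state(): the state, without advancing time (a new reading comes with each control period).
- get_image(name): name is "scene" or "top"; returns the picture (384x512x3 uint8, red, green, blue); there is no depth.
- get_calibration(name): a dict with "fx", "fy", "cx", "cy" (pixels), "cam_to_world" (4x4, takes a point from camera to world coordinates). Camera axes: x right, y down, z forward; pixel columns grow to the right and rows downward; lengths in m; the calibration is good to about 2 mm. A picture is of the moment at which its call begins. get_calibration takes no time and is no camera call.
- ticket.sign_off(): hands the job in, once; it reports no verdict.
The state is a dict: "clock": time; "qpos": joint angles; "qd": joint speeds; "effort": joint torques, N m; "position": TCP position; "ee_rot": TCP orientation; "contact_force": force on the tool from outside, world axes, zero at the start; "moment": the same for the moment, N m; "width": finger opening in m.
Only numpy, scipy, OpenCV 4.12 (cv2) and the standard library are available. Lean on these libraries where they do the work, as an engineer would, in place of code of your own. Each camera call takes 0.05 s, during which the arm holds its last target. There are 200 camera calls.

## Task

Pick up the cork-lined aluminium tray by its wooden handle and slide it, level, onto the orange pair of rails in the white storage tiers (not onto the grey pairs). Push it home gently until you feel the black sprung buffer behind it give by about 5 mm, without jamming the tray or crushing the buffer (it must not be pushed in by 8 mm), then let go so that the tray stays on the rails, still touching the buffer. Leave everything else on the bench where it is.

Things in the scene. Friction and masses are not known exactly. Their poses are not given: they have to be found in the camera images.
- tray: Loose flat aluminium tray with a cork mat, about 170 g, lying on the bench. Sheet 150 (x) x 140 (y) x 4 mm, rims to 10 mm high. Origin: centre of the sheet's underside, z up. +x: the leading edge, which enters the rails first, 75 mm from the origin. At the -x edge a dark wooden fin handle, 14 mm thick in y, runs from x = -75 to -145 mm, z = 0 to 36 mm.
- tray_grip (a point): Where to grip the handle fin: in the tray's frame x = -110, y = 0, z = 26 mm, the fin's faces 7 mm to either side in y. Same axes as the tray. Held here the tray is front-heavy: grip at 30 N or more.
- tiers: The two stacked white plastic tiers, one fixed open frame 160 (x, depth) x 178 (y, width) x 280 mm high. Origin: centre of the underside. The mouth faces -x: things slide in along +x. Posts 12 x 11 mm stand in the corners, inner faces at y = +-78 mm; floors at 0 to 5 and 140 to 145 mm.
- orange_rails: Orange rail pair in the upper tier, at a height of 155 to 225 mm. Origin: midway between the rails, level with the top of the ledges that carry the tray; +x is the way in, z up. Ledges 4 mm thick, y = 56 to 76 mm either side, x = -80 to +80. Guide walls 14 mm high above them, inner faces at y = +-73 mm: the tray has 3 mm play each side.
- rails_mouth (a point): Middle of the mouth of the orange rails: their frame's x = -80, y = 0, z = 0 mm, same axes. Behind it a stop bar with a black sprung buffer (80 mm wide, 1 mm below to 13 mm above the ledges) crosses the rails. Its depth differs each time and is not measured: the free face is 102 to 132 mm in from the mouth. Find it by feel; the tray at home sticks out 13 to 48 mm.
- upper_rails: A grey rail pair of the same shape, 32 to 34 mm above the orange pair: the wrong one. Origin as for the orange rails.
- lower_rails: A grey rail pair of the same shape in the lower tier: the wrong one. Origin as for the orange rails.
- buffer (a joint): How far (m) the sprung buffer is pushed in: 0 free, 0.014 bottomed out. Spring 1.2 N per mm with light damping; it comes back slowly when released, and the tray's friction on the rails (about 1 N) holds it a little pushed in.
- controller: black game controller, about 110 x 150 x 46 mm: a loose bystander; leave it alone. Origin: centre of its underside.
- opener: flat stainless steel bottle opener, 132 x 38 x 4 mm: a loose bystander; leave it alone. Origin: centre of its underside.
- succulent: terracotta pot with a green succulent 86 mm across and about 100 mm: a loose bystander; leave it alone. Origin: centre of its underside.
- tin: small closed aluminium tin with a hinged lid, 64 x 97 x 30 mm: a loose bystander; leave it alone. Origin: centre of its underside.
- remote: black remote control, 165 x 42 x 18 mm: a loose bystander; leave it alone. Origin: centre of its underside.
- mug: blue ceramic mug 80 mm across and 92 mm: a loose bystander; leave it alone. Origin: centre of its underside.

How it is judged:
On the way, in this order (a step that is already met when the one before it is completed fails the run):
1. the tray's leading end rests between the orange rails, in line with them (x of tray in the frame of orange_rails above -0.125 m and z of tray in the frame of orange_rails between -0.003 and 0.008 m and y of tray in the frame of orange_rails between -0.006 and 0.006 m and angle between the x axis of tray and the x axis of orange_rails, either way round below 0.08 rad), for 0.1 s.
2. the tray, lying on the orange rails, has pushed the buffer in by 3 mm or more (x of tray in the frame of orange_rails above -0.06 m and z of tray in the frame of orange_rails between -0.003 and 0.005 m and y of tray in the frame of orange_rails between -0.006 and 0.006 m and angle between the x axis of tray and the x axis of orange_rails, either way round below 0.05 rad and value of joint buffer above 0.003 m), for 0.2 s.
At the end, for the whole second after the job is handed in: the tray lies flat on the orange rails (within 3 mm of height, 6 mm across, 0.05 rad in line), still touching the buffer (buffer pushed in by 0.1 mm or more), released and at rest (x of tray in the frame of orange_rails above -0.06 m and z of tray in the frame of orange_rails between -0.003 and 0.003 m and y of tray in the frame of orange_rails between -0.006 and 0.006 m and angle between the x axis of tray and the x axis of orange_rails, either way round below 0.05 rad and angle between tray's own z axis and vertical below 0.04 rad and value of joint buffer above 0.0001 m and linear speed of tray below 0.01 m/s and contact force between the fingers and tray below 0.1 N).
It fails at once if the buffer is crushed (pushed in by more than 8 mm) (value of joint buffer above 0.008 m).
It fails at once if the tray is jammed or banged against the rails or tiers with more than 20 N (contact force between tray and orange_rails above 20 N or contact force between tray and upper_rails above 20 N or contact force between tray and lower_rails above 20 N or contact force between tray and tiers above 20 N).
It fails at once if a bystander is moved by more than 20 mm (distance of any of controller, opener, succulent, tin, remote, mug from where it was at the start of the episode above 0.02 m).
It also fails if it takes over 72 s, if anything falls off the work surface, if the arm or the gripper's body presses on something with over 40 N, if the wrist force passes 120 N, or if a joint passes its speed limit or range.

## Working session

There is one attempt and no reset: what is moved stays moved. The work goes in short steps, Python scripts to look and compute and a tool call to move; the robot and the scene stay as the last step left them, time stands still between calls to the robot, and variables do not carry over. Pictures are saved under pics/ and viewed, about 8 in all and at most 12, crops included, and the job is handed in when it is done.

Besides the shell and the picture viewer there is one more tool, called after "Call:" as name(argument=value, ...) on one line, values as JSON. arm_command: Moves the arm, as the interface text tells. Shifts and turns lie within -1 to 1; 1 stands for 0.1 m of shift or pi rad of turn. Its arguments: {"type":"object","properties":{"series":{"type":"string"},"squeeze":{"type":"number"}},"required":["series"]}

```bash
mkdir -p pics
python3 - <<'E'
from rig import manip,get_image,get_calibration
import cv2,numpy as np
np.set_printoptions(precision=4,suppress=True)
for n in("scene","top"):
    im=get_image(n); cv2.imwrite(f"pics/{n}0.png",im[:,:,::-1])
    c=get_calibration(n); print(n,c["fx"],c["fy"],c["cx"],c["cy"]); print(np.array(c["cam_to_world"]))
print(manip.get_state())
E
```

```text
scene 387.9174004339719 387.9174004339719 257.81349595653757 187.13104483698987
[[ 0.86    0.3315 -0.3878  1.0241]
 [ 0.5099 -0.533   0.6752 -0.8469]
 [ 0.0171 -0.7785 -0.6274  0.9323]
 [ 0.      0.      0.      1.    ]]
top 496.60763862439984 496.60763862439984 248.47854673426718 183.10855460640732
[[ 0.0614 -0.9773  0.2026  0.1903]
 [-0.9981 -0.0595  0.0151 -0.0639]
 [-0.0027 -0.2032 -0.9791  1.9061]
 [ 0.      0.      0.      1.    ]]
{'clock': 0.1, 'qpos': array([-1.287 ,  0.2765,  1.506 , -0.    ,  1.3607, -0.121 ]), 'qd': array([ 0.0008, -0.0018, -0.0031,  0.0002, -0.0004,  0.0002]), 'effort': array([  0.0015, -41.77  , -24.6405,  -0.0002,   0.0057,   0.    ]), 'position': array([ 0.2263, -0.5281,  0.2305]), 'ee_rot': array([-0.1415, -0.6926, -0.1427,  0.6927]), 'contact_force': array([-0.0844, -0.4803,  0.4187]), 'moment': array([ 0.0379, -0.0095,  0.0197]), 'width': 0.0856621477706206}
```

View pics/scene0.png

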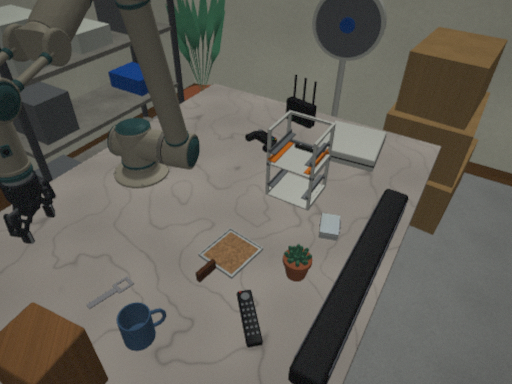

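View pics/top0.png

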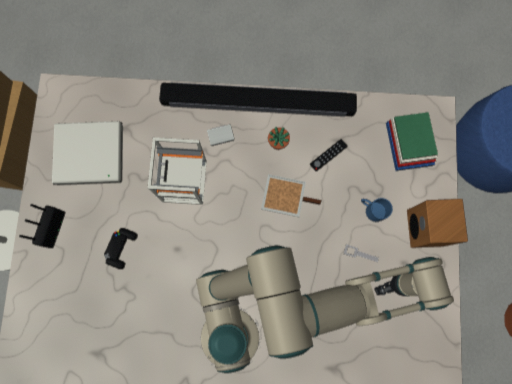

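The scene view shows the tray at about (230,252) with its handle at (206,270), and the tiers at about (298,160) with the orange rails inside. The top view shows the tray at (285,196), the handle at (312,201), and the tiers at (178,170) with the mouth facing right, towards the tray. I'll enlarge both.

Run:
```python
import cv2,numpy as np
s=cv2.imread("pics/scene0.png");t=cv2.imread("pics/top0.png")
a=cv2.resize(s[105:215,250:350],None,fx=5.4,fy=5.4,interpolation=cv2.INTER_CUBIC)
cv2.imwrite("pics/c1.png",a)
# left: top tiers (140..215,130..210)x5 ; right top tray (255..330,165..225)x5
b=cv2.resize(t[130:210,140:215],None,fx=5,fy=5,interpolation=cv2.INTER_CUBIC)
c=cv2.resize(t[165:225,255:330],None,fx=5,fy=5,interpolation=cv2.INTER_CUBIC)
c=cv2.copyMakeBorder(c,0,100,0,0,cv2.BORDER_CONSTANT)
cv2.imwrite("pics/c2.png",np.hstack([b,c]))
```

```text
(no output)
```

View pics/c1.png

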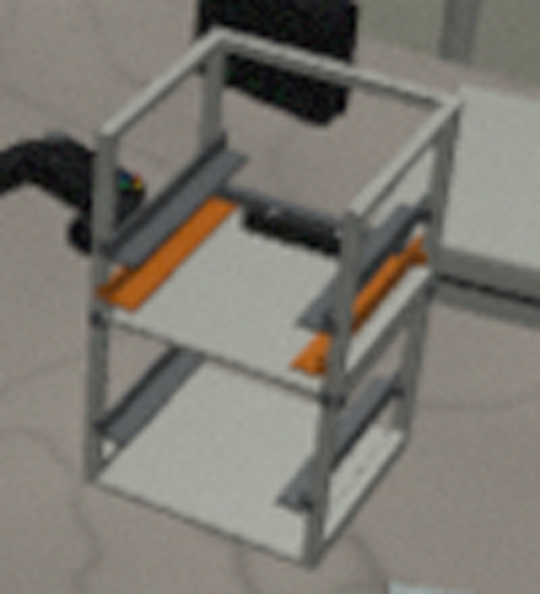

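View pics/c2.png

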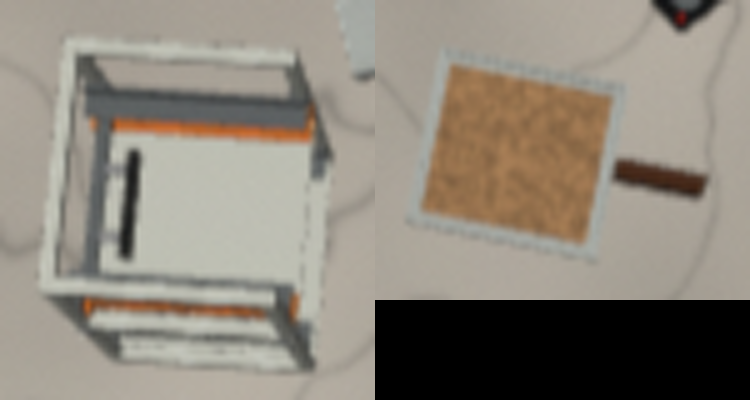

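```bash
cat > h.py <<'E'
import numpy as np
from rig import get_calibration,manip
from scipy.optimize import least_squares
from scipy.spatial.transform import Rotation as Rot
np.set_printoptions(precision=4,suppress=True)
def proj(n,P):
    c=get_calibration(n);T=np.linalg.inv(np.array(c["cam_to_world"]));q=np.atleast_2d(P)@T[:3,:3].T+T[:3,3]
    return np.c_[c["fx"]*q[:,0]/q[:,2]+c["cx"],c["fy"]*q[:,1]/q[:,2]+c["cy"]]
def px(uv,off,f): return np.array(off)+(np.array(uv,float)+.5)/f-.5
def W(p,P): # p=x,y,yaw,z
    P=np.array(P,float)/1000; c,s=np.cos(p[2]),np.sin(p[2])
    return np.c_[p[0]+c*P[:,0]-s*P[:,1],p[1]+s*P[:,0]+c*P[:,1],P[:,2]+p[3]]
def rot():
    q=manip.get_state()["ee_rot"];return Rot.from_quat([q[1],q[2],q[3],q[0]]).as_matrix()
E
python3 - <<'E'
from h import *
S=[((88,482),(-80,89,0)),((313,568),(-80,-89,0)),((412,432),(80,-89,0)),((102,135),(-80,89,280)),((352,212),(-80,-89,280)),((458,100),(80,-89,280)),((218,32),(80,89,280))]
T=[((65,38),(80,-89,280)),((298,52),(-80,-89,280)),((40,292),(80,89,280)),((297,292),(-80,89,280)),((313,368),(-80,89,0)),((120,362),(80,89,0))]
us=px([a for a,b in S],(250,105),5.4);ut=px([a for a,b in T],(140,130),5)
def f(p):
    p=[*p,0];return np.r_[(proj("scene",W(p,[b for a,b in S]))-us).ravel(),(proj("top",W(p,[b for a,b in T]))-ut).ravel()]
r=least_squares(f,[.6,.2,1.57],loss="soft_l1");print("tiers",r.x);print(f(r.x).reshape(-1,2))
tp=r.x
R=[((131,307),(-80,56,0)),((293,367),(-80,-56,0)),((240,207),(80,56,0))]
for a,b in R:
    u=px([a],(250,105),5.4)
    k=least_squares(lambda h:(proj("scene",W([*tp,h[0]],[b]))-u).ravel(),[.18]);print("h",k.x,k.fun)
C=[((443,50),(75,-70,10)),((625,87),(-75,-70,10)),((595,258),(-75,70,10)),((408,220),(75,70,10)),((708,177),(-145,-7,36)),((698,197),(-145,7,36))]
u=px([(a[0]-375,a[1]) for a,b in C],(255,165),5)
g=lambda p:(proj("top",W([*p,0],[b for a,b in C]))-u).ravel()
k=least_squares(g,[.55,-.1,1.57],loss="soft_l1");print("tray",k.x);print(g(k.x).reshape(-1,2))
print("grip",W([*k.x,0],[(-110,0,26)]),"mouth",W([*tp,0],[(-80,0,0)]))
print(rot())
E
```

```text
tiers [0.5798 0.2163 1.5857]
[[-0.8469  0.2346]
 [ 1.0231  0.7495]
 [-0.3877  1.9173]
 [-0.9906 -0.6792]
 [ 2.6991  0.2697]
 [ 1.5092 -0.7231]
 [-1.0011 -1.0915]
 [ 0.0095 -0.2995]
 [ 0.1984 -1.0427]
 [ 0.4457  0.0353]
 [-3.151   2.1969]
 [ 1.3207  0.6233]
 [-1.1082 -0.0453]]
h [0.161] [0.8833 0.0479]
h [0.1564] [0.3338 0.0383]
h [0.1497] [0.4723 0.0425]
tray [ 0.5426 -0.171   1.4225]
[[-0.5685 -0.4429]
 [ 0.7163 -0.0533]
 [-0.0411  0.6119]
 [-0.8478  0.1869]
 [-0.1714  0.074 ]
 [ 1.1701 -0.3832]]
grip [[ 0.5264 -0.2798  0.026 ]] mouth [[0.581  0.1363 0.    ]]
[[-0.0005  0.3938 -0.9192]
 [ 0.0016 -0.9192 -0.3938]
 [-1.     -0.0017 -0.0002]]
```

```bash
cat > ov.py <<'E'
from h import *
import cv2
def overlay(img,n,off,size,f,lines,fn):
    im=cv2.resize(img[off[1]:off[1]+size[1],off[0]:off[0]+size[0]],None,fx=f,fy=f,interpolation=cv2.INTER_CUBIC)
    for P,col in lines:
        q=((proj(n,P)-off+.5)*f-.5); cv2.polylines(im,[np.round(q*8).astype(int)],False,col,1,cv2.LINE_AA,3)
    return im
def towerlines(tp,h):
    L=[]
    p=[*tp,0]
    for y in(-89,89):
        L+=[(W(p,[(-80,y,0),(80,y,0),(80,y,280),(-80,y,280),(-80,y,0)]),(255,0,255))]
    L+=[(W(p,[(-80,-89,0),(-80,89,0)]),(255,0,255)),(W(p,[(80,-89,280),(80,89,280)]),(255,0,255))]
    r=[*tp,h]
    for s in(-1,1):
        L+=[(W(r,[(-80,s*56,0),(80,s*56,0),(80,s*73,0),(-80,s*73,0),(-80,s*56,0),(-80,s*56,-4)]),(255,255,0)),(W(r,[(-80,s*73,0),(-80,s*73,14),(80,s*73,14)]),(0,255,0))]
    return L
E
python3 - <<'E'
from ov import *
S=[((88,482),(-80,89,0)),((313,568),(-80,-89,0)),((412,432),(80,-89,0)),((102,135),(-80,89,280)),((458,100),(80,-89,280)),((218,32),(80,89,280))]
T=[((65,38),(80,-89,280)),((298,52),(-80,-89,280)),((40,292),(80,89,280)),((313,368),(-80,89,0)),((120,362),(80,89,0))]
us=px([a for a,b in S],(250,105),5.4);ut=px([a for a,b in T],(140,130),5)
def f(p):
    p=[*p,0];return np.r_[(proj("scene",W(p,[b for a,b in S]))-us).ravel(),(proj("top",W(p,[b for a,b in T]))-ut).ravel()]
r=least_squares(f,[.6,.2,1.57],loss="soft_l1");print("tiers",r.x)
L=towerlines(r.x,.159)
a=overlay(cv2.imread("pics/scene0.png"),"scene",np.array((262,108)),(75,100),6,L,0)
b=overlay(cv2.imread("pics/top0.png"),"top",np.array((143,132)),(70,75),5,L,0)
b=cv2.copyMakeBorder(b,0,600-b.shape[0],0,0,cv2.BORDER_CONSTANT)
cv2.imwrite("pics/o1.png",np.hstack([a,b]))
E
```

```text
tiers [0.5797 0.2173 1.5821]
```

View pics/o1.png

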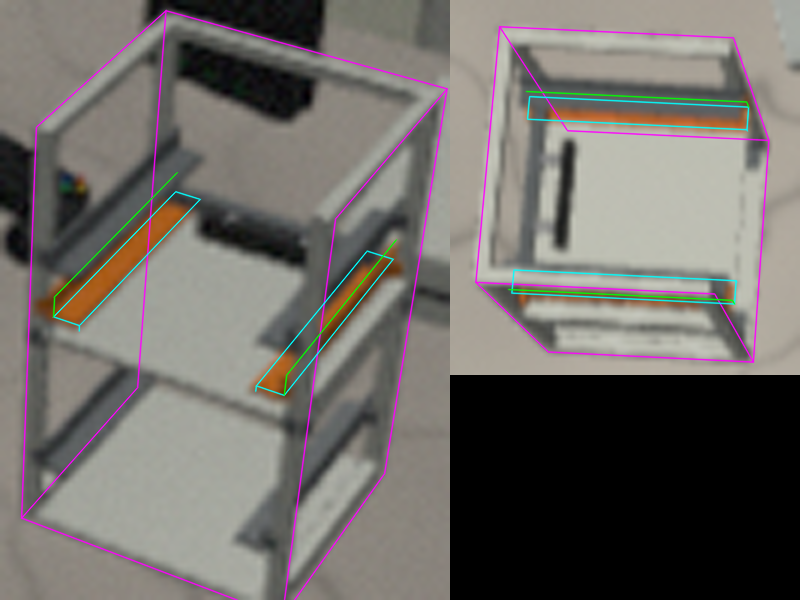

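```bash
cat > track.py <<'E'
from ov import *
from scipy.ndimage import map_coordinates
def edgepts(img,n,A,B,N=25,w=2.5):
    """subpixel edge offsets along the normal of projected line A-B; returns pts"""
    P=proj(n,np.linspace(A,B,N)); d=P[-1]-P[0]; d/=np.linalg.norm(d); nn=np.array([-d[1],d[0]])
    t=np.arange(-w,w+.01,.25); g=cv2.GaussianBlur(img.astype(np.float32),(0,0),.7); out=[]
    X=P[:,None,:]+t[None,:,None]*nn
    v=np.stack([map_coordinates(g[:,:,k],[X[...,1],X[...,0]],order=1) for k in range(3)],-1)
    m=np.linalg.norm(np.gradient(v,.25,axis=1),axis=2)
    k=m.argmax(1); ok=(k>0)&(k<len(t)-1)&(m.max(1)>12)
    return P[ok]+t[k[ok],None]*nn, ok
def fit(imgs,edges,p0,ws=(3,2,1.5)):
    p=np.array(p0,float)
    for w in ws:
        obs=[]
        for n,tag,a,b in edges:
            A,B=[W([*p[:3],p[3] if tag else 0],[q])[0] for q in(a,b)]
            pts,ok=edgepts(imgs[n],n,A,B,w=w); obs.append((pts,ok))
        def res(p):
            r=[]
            for (n,tag,a,b),(pts,ok) in zip(edges,obs):
                A,B=[W([*p[:3],p[3] if tag else 0],[q])[0] for q in(a,b)]
                q=proj(n,np.linspace(A,B,25))[[0,-1]];d=q[1]-q[0];d/=np.linalg.norm(d)
                r.append((pts-q[0])@np.array([-d[1],d[0]]))
            return r
        s=least_squares(lambda p:np.concatenate(res(p)),p,loss="soft_l1",f_scale=.3);p=s.x
    return p,[(len(r),round(float(np.median(r)),2),round(float(np.std(r)),2)) if len(r) else None for r in res(p)]
TE=[("scene",1,(-78,56,0),(30,56,0)),("scene",1,(-78,-56,0),(-20,-56,0)),("scene",0,(-80,-85,0),(-80,85,0)),("scene",0,(-75,-89,0),(70,-89,0)),
("scene",0,(-80,89,10),(-80,89,270)),("scene",0,(-75,89,280),(75,89,280)),("scene",0,(80,85,280),(80,-85,280)),("scene",0,(75,-89,280),(-75,-89,280)),
("top",0,(-70,-89,280),(75,-89,280)),("top",0,(80,-85,280),(80,85,280)),("top",0,(75,89,280),(-60,89,280)),("top",1,(-75,-56,0),(40,-56,0))]
RE=[("top",0,a,b) for a,b in[((75,-65,10),(75,65,10)),((70,70,10),(-70,70,10)),((-75,65,10),(-75,12,10)),((-75,-12,10),(-75,-65,10)),((-70,-70,10),(70,-70,10)),((-142,7,36),(-85,7,36)),((-85,-7,36),(-142,-7,36))]]
RS=[("scene",)+e[1:] for e in RE[:5]]
E
python3 - <<'E'
from track import *
I={n:cv2.imread(f"pics/{n}0.png") for n in("scene","top")}
for E in(TE,TE[:8],TE[8:]):
    p,r=fit(I,E,[.5797,.2173,1.58,.159]);print("tiers",p);print(r)
for E in(RE,RS,RE+RS):
    p,r=fit(I,E,[.5426,-.171,1.4225,0]);print("tray",p);print(r)
E
```

```text
tiers [0.5784 0.2188 1.5687 0.1558]
[(25, 0.17, 0.13), (22, -0.28, 0.44), (25, 0.95, 0.51), (5, -0.2, 0.19), (23, -0.01, 0.33), (25, 0.25, 0.13), (17, 0.06, 0.17), (22, 0.22, 0.17), (25, -0.32, 0.29), (22, -0.17, 0.2), (25, 0.02, 0.21), (25, 0.31, 0.28)]
tiers [0.5781 0.2205 1.5637 0.1547]
[(25, 0.14, 0.13), (22, -0.22, 0.44), (25, 0.58, 0.46), (8, 0.1, 0.85), (24, -0.08, 0.32), (25, 0.35, 0.19), (19, 0.36, 0.15), (24, 0.1, 0.17)]
tiers [0.5779 0.2092 1.5707 0.1634]
[(19, -0.27, 0.21), (23, -0.0, 0.17), (25, -0.18, 0.21), (25, 0.01, 0.24)]Traceback (most recent call last):
  File "<stdin>", line 6, in <module>
  File "track.py", line 26, in fit
    s=least_squares(lambda p:np.concatenate(res(p)),p,loss="soft_l1",f_scale=.3);p=s.x
    return func(*args, **kwargs)
    result = trf(vector_fun.fun, vector_fun.jac, x0, f0, J0, lb, ub, ftol, xtol,
                 gtol, max_nfev, x_scale, loss_function, tr_solver,
                 tr_options.copy(), verbose, callback=callback_wrapped)
    return trf_no_bounds(
        fun, jac, x0, f0, J0, ftol, xtol, gtol, max_nfev, x_scale,
        loss_
[... 924 characters left out ...]
^^^^^^^^^^^^^
    return np.atleast_1d(self.fun(x))
                         ~~~~~~~~^^^
    return self.f(x, *self.args, **self.kwargs)
           ~~~~~~^^^^^^^^^^^^^^^^^^^^^^^^^^^^^^
  File "track.py", line 26, in <lambda>
    s=least_squares(lambda p:np.concatenate(res(p)),p,loss="soft_l1",f_scale=.3);p=s.x
                                            ~~~^^^
  File "track.py", line 23, in res
    q=proj(n,np.linspace(A,B,25))[[0,-1]];d=q[1]-q[0];d/=np.linalg.norm(d)
      ~~~~^^^^^^^^^^^^^^^^^^^^^^^
  File "h.py", line 7, in proj
    c=get_calibration(n);T=np.linalg.inv(np.array(c["cam_to_world"]));q=np.atleast_2d(P)@T[:3,:3].T+T[:3,3]
ValueError: time passes only in moves, steps and waits
```

```bash
sed -i 's/^from rig.*/from rig import get_calibration,manip\nfrom functools import cache/; s/^def proj/cal=cache(get_calibration)\ndef proj/; s/c=get_calibration(n);T/c=cal(n);T/' h.py
python3 - <<'E'
from track import *
I={n:cv2.imread(f"pics/{n}0.png") for n in("scene","top")}
for E in(RE,RS,RE+RS):
    p,r=fit(I,E,[.5426,-.171,1.4225,0]);print("tray",p);print(r)
print("grip",W([*p[:3],0],[(-110,0,26)]))
p,r=fit(I,TE,[.5784,.2188,1.5687,.1558],ws=(1.5,1));print("tiers",p);print(r)
E
```

```text
tray [ 0.5361 -0.1599  1.4695  0.    ]
[None, (1, -1.02, 0.0), (20, -0.39, 0.34), (24, 0.26, 0.28), (19, -0.73, 0.42), (25, -0.26, 0.33), (22, -0.86, 0.2)]
tray [ 0.5433 -0.172   1.4314  0.    ]
[(12, -0.27, 0.23), (24, -0.24, 0.21), (19, -0.02, 0.3), (14, 0.03, 0.11), (25, -0.22, 0.18)]
tray [ 0.5444 -0.1627  1.414   0.    ]
[None, (4, 0.85, 0.15), (20, -0.36, 0.19), (25, -0.46, 0.24), (1, 0.67, 0.0), (25, -0.77, 0.21), (25, -0.27, 0.18), None, (24, -0.32, 0.18), (14, 0.71, 0.22), (24, 0.36, 0.18), (21, -0.19, 0.23)]
grip [[ 0.5272 -0.2713  0.026 ]]
tiers [0.5785 0.2184 1.5672 0.1555]
[(25, 0.16, 0.15), (20, -0.33, 0.31), (9, 0.6, 0.53), (19, 0.21, 0.24), (23, -0.22, 0.31), (25, 0.22, 0.15), (21, 0.18, 0.14), (24, 0.28, 0.15), (22, -0.3, 0.22), (25, -0.1, 0.24), (24, 0.04, 0.18), (23, 0.24, 0.27)]
```

Call:
arm_command(series="0 0 0 -0.0362 0 0 0.2; 0 0 0 -0.0362 0 0 0.2; 0 0 0 -0.0362 0 0 0.2; 0 0 0 -0.0362 0 0 0.2; 0 0 0 -0.0362 0 0 0.2; 0 0 0 -0.0362 0 0 0.2; 0 0 0 -0.0362 0 0 0.2; 0 0 0 -0.0362 0 0 0.2; 0 0 0 -0.0362 0 0 0.2; 0 0 0 0 0.037 0 0.2; 0 0 0 0 0.037 0 0.2; 0 0 0 0 0.037 0 0.2", squeeze=60)

```text
clock: 1.1
position: [0.2268, -0.5282, 0.2326]
ee_rot: [0.375, 0.62, 0.537, -0.432]
contact_force: [0.1, -0.2, -0.4]
width: 0.0512
```

```bash
cat > go.py <<'E'
from h import *
import sys
def rem(tgt,yaw,tilt):
    """TCP target, travel-direction yaw, tilt deg -> remaining shift in tool axes (0.1 m) and turn (pi)"""
    s=manip.get_state();R=rot();c,sn=np.cos(yaw),np.sin(yaw);t=np.radians(tilt)
    f=np.array([c,sn,0]);y=np.array([sn,-c,0]);x=np.array([0,0,-1])*np.cos(t)+f*np.sin(t);D=np.c_[x,y,np.cross(x,y)]
    print("pos",s["position"],"t",s["clock"],"w",s["width"],"F",s["contact_force"],"q",s["qpos"])
    print("shift/0.1",R.T@(np.array(tgt)-s["position"])*10,"turn/pi",Rot.from_matrix(R.T@D).as_rotvec()/np.pi)
def tcp_for(g,yaw,tilt,d=.019):
    t=np.radians(tilt);return np.array(g)+d*np.array([np.cos(yaw)*np.sin(t),np.sin(yaw)*np.sin(t),-np.cos(t)])
E
python3 -c "
from go import *
rem(tcp_for([.5273,-.2804,.028+.1],1.427,20),1.427,20)"
```

```text
pos [ 0.2268 -0.5282  0.2326] t 1.1 w 0.051220505174748326 F [ 0.1275 -0.2083 -0.3775] q [-1.3628  0.4535  1.2807  0.1211  1.7382 -1.2213]
shift/0.1 [ 2.1666  2.6247 -2.3379] turn/pi [ 0.0008 -0.001  -0.0001]
```

Call:
arm_command(series="0.18 0.219 -0.195 0 0 0 0.2; 0.18 0.219 -0.195 0 0 0 0.2; 0.18 0.219 -0.195 0 0 0 0.2; 0.18 0.219 -0.195 0 0 0 0.2; 0.18 0.219 -0.195 0 0 0 0.2; 0.18 0.219 -0.195 0 0 0 0.2; 0.18 0.219 -0.195 0 0 0 0.2; 0.18 0.219 -0.195 0 0 0 0.2; 0.18 0.219 -0.195 0 0 0 0.2; 0.18 0.219 -0.195 0 0 0 0.2; 0.18 0.219 -0.195 0 0 0 0.2; 0 0 0 0 0 0 0.2")

```text
clock: 2.1
position: [0.5058, -0.2909, 0.1165]
ee_rot: [0.375, 0.619, 0.539, -0.431]
contact_force: [-0.3, -0.3, 0.4]
width: 0.0509
```

```bash
python3 -c "
from go import *
import cv2
from rig import get_image
rem(tcp_for([.5273,-.2804,.028+.05],1.427,20),1.427,20)
for n in('scene','top'): cv2.imwrite(f'pics/{n}1.png',get_image(n)[:,:,::-1])
a=cv2.imread('pics/scene1.png')[165:325,150:310];b=cv2.imread('pics/top1.png')[150:250,250:350]
cv2.imwrite('pics/v1.png',np.hstack([cv2.resize(a,(400,400),interpolation=2),cv2.resize(b,(400,400),interpolation=2)]))"
```

```text
pos [ 0.5058 -0.2909  0.1165] t 2.1 w 0.05090119115397425 F [-0.2802 -0.339   0.387 ] q [-0.8136  0.4722  1.5533  0.28    1.3527 -0.7687]
shift/0.1 [0.5975 0.2    0.0085] turn/pi [ 0.0015 -0.0016  0.001 ]
```

View pics/v1.png

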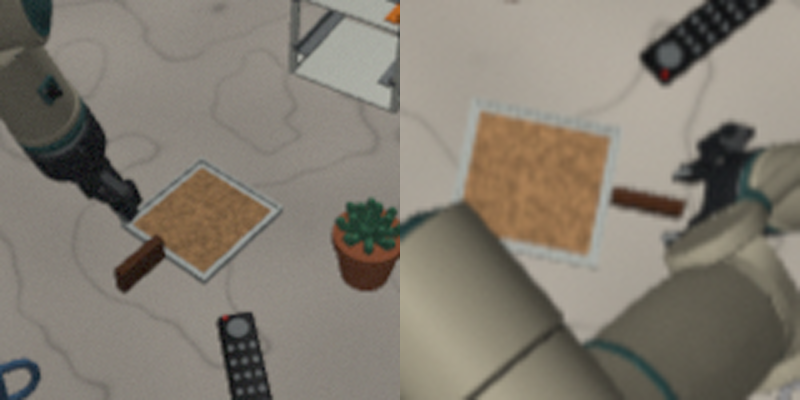

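Call:
arm_command(series="0 0.2 0 0 0 0 0.2; 0.2 0 0 0 0 0 0.2; 0.2 0 0 0 0 0 0.2; 0.198 0 0.008 0 0 0 0.2; 0 0 0 0 0 0 0.2; 0 0 0 0 0 0 0.2")

```text
clock: 2.7
position: [0.5247, -0.2801, 0.0617]
ee_rot: [0.375, 0.619, 0.537, -0.434]
contact_force: [-0.3, 0.0, 0.0]
width: 0.0514
```

```bash
python3 -c "
from go import *
rem(tcp_for([.5273,-.2804,.028],1.427,20),1.427,20)"
```

```text
pos [ 0.5247 -0.2801  0.0617] t 2.7 w 0.05140370488483707 F [-0.3064  0.0027  0.0365] q [-0.7793  0.5333  1.5977  0.2946  1.2389 -0.7643]
shift/0.1 [0.5067 0.027  0.1144] turn/pi [-0.     -0.0001  0.0006]
```

Call:
arm_command(series="0.1 0.013 0.023 0 0 0 0.2; 0.1 0.013 0.023 0 0 0 0.2; 0.1 0 0.023 0 0 0 0.2; 0.1 0 0.023 0 0 0 0.2; 0.1 0 0.022 0 0 0 0.2; 0 0 0 0 0 0 0.2; 0 0 0 0 0 0 0.2; 0 0 0 0 0 0 0.2")

```text
clock: 3.37
position: [0.5294, -0.2737, 0.0112]
ee_rot: [0.376, 0.619, 0.536, -0.433]
contact_force: [0.6, -0.3, 0.3]
width: 0.051
```

```bash
python3 -c "
from go import *
rem(tcp_for([.5273,-.2804,.028],1.427,20),1.427,20)"
```

```text
pos [ 0.5294 -0.2737  0.0112] t 3.3667 w 0.05100023477706457 F [ 0.6367 -0.3477  0.2895] q [-0.7672  0.5881  1.6462  0.3106  1.1356 -0.7891]
shift/0.1 [ 0.0084 -0.0114  0.0073] turn/pi [0.0004 0.0001 0.0001]
```

Good. Close on the fin at 60 N, with rows to let it settle.

Call:
arm_command(series="0 0 0 0 0 0 -0.4; 0 0 0 0 0 0 -0.6; 0 0 0 0 0 0 -0.8; 0 0 0 0 0 0 -1; 0 0 0 0 0 0 -1; 0 0 0 0 0 0 -1; 0 0 0 0 0 0 -1; 0 0 0 0 0 0 -1; 0 0 0 0 0 0 -1; 0 0 0 0 0 0 -1", squeeze=60)

```text
clock: 4.2
position: [0.5294, -0.2741, 0.0118]
ee_rot: [0.376, 0.619, 0.536, -0.433]
contact_force: [-1.3, -1.3, 6.0]
width: 0.0132
```

```bash
python3 -c "
from go import *
rem(tcp_for([.5273,-.2804,.028],1.427,20),1.427,20);print(manip.get_state()['moment'])"
```

```text
pos [ 0.5294 -0.2741  0.0118] t 4.2 w 0.013209105638229768 F [-1.3157 -1.2757  6.0001] q [-0.7676  0.5872  1.6459  0.3105  1.1361 -0.7891]
shift/0.1 [ 0.0156 -0.0121  0.0061] turn/pi [ 0.0005  0.0003 -0.0001]
[-0.0242  0.2157  0.0644]
```

Call:
arm_command(series="-0.05 0 -0.018 0 0 0 -1; -0.15 0 -0.0546 0 0 0 -1; -0.2 0 -0.0728 0 0 0 -1; -0.2 0 -0.0728 0 0 0 -1; -0.2 0 -0.0728 0 0 0 -1; -0.2 0 -0.0728 0 0 0 -1; -0.2 0 -0.0728 0 0 0 -1; -0.2 0 -0.0728 0 0 0 -1; -0.2 0 -0.0728 0 0 0 -1; -0.15 0 -0.0546 0 0 0 -1; -0.05 0 -0.018 0 0 0 -1; 0 0 0 0 0 0 -1")

```text
clock: 5.2
position: [0.5296, -0.274, 0.2036]
ee_rot: [0.377, 0.619, 0.536, -0.434]
contact_force: [-0.3, -0.4, -2.8]
width: 0.0126
```

Call:
arm_command(series="0 0 0 -0.0105 0 -0.0038 -1; 0 0 0 -0.0105 0 -0.0038 -1; 0 0 0 -0.0105 0 -0.0038 -1; 0 0 0 -0.0105 0 -0.0038 -1; 0 0 0 0 0 0 -1; 0 0 0 0 0 0 -1; 0 0 0 0 0 0 -1; 0 0 0 0 0 0 -1")

```text
clock: 5.87
position: [0.5289, -0.2735, 0.2021]
ee_rot: [0.405, 0.58, 0.579, -0.406]
contact_force: [0.0, -0.6, -1.5]
width: 0.0129
```

```bash
cat >> track.py <<'E'
from rig import get_image
def grab(k):
    I={}
    for n in("scene","top"):
        I[n]=np.ascontiguousarray(get_image(n)[:,:,::-1]);cv2.imwrite(f"pics/{n}{k}.png",I[n])
    return I
E
python3 -c "
from track import *
from go import *
yaw=1.567
# target: tray origin at rail x=-185
o=np.array([.5785,.2184,0])+(-.185-.110)*np.array([np.cos(yaw),np.sin(yaw),0])
rem(tcp_for([o[0],o[1],.175+.026],yaw,20),yaw,20);print(manip.get_state()['moment'])
I=grab(2)
a=I['scene'][130:280,160:310];b=I['top'][120:240,200:320]
cv2.imwrite('pics/v2.png',np.hstack([cv2.resize(a,(400,400),interpolation=2),cv2.resize(b,(400,400),interpolation=2)]))"
```

```text
pos [ 0.5289 -0.2735  0.2021] t 5.8667 w 0.012930217064279192 F [ 0.0456 -0.6019 -1.5345] q [-0.7505  0.4352  1.3869  0.2532  1.563  -0.7807]
shift/0.1 [ 0.8744  0.4794 -1.8479] turn/pi [ 0.0002 -0.0001  0.0003]
[-0.4209  0.0533  0.0095]
```

View pics/v2.png

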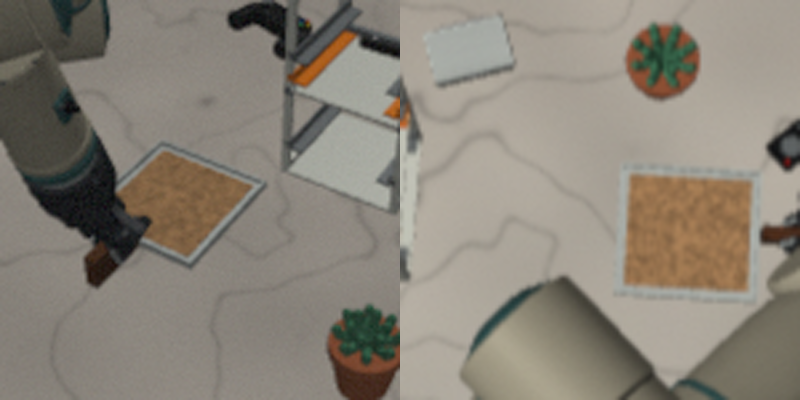

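Call:
arm_command(series="0.042 0.024 -0.0933 0 0 0 -1; 0.084 0.0477 -0.1866 0 0 0 -1; 0.084 0.0477 -0.1866 0 0 0 -1; 0.084 0.0477 -0.1866 0 0 0 -1; 0.084 0.0477 -0.1866 0 0 0 -1; 0.084 0.0477 -0.1866 0 0 0 -1; 0.084 0.0477 -0.1866 0 0 0 -1; 0.084 0.0477 -0.1866 0 0 0 -1; 0.084 0.0477 -0.1866 0 0 0 -1; 0.084 0.0477 -0.1866 0 0 0 -1; 0.042 0.024 -0.0933 0 0 0 -1; 0 0 0 0 0 0 -1")

```text
clock: 6.97
position: [0.577, -0.0668, 0.1876]
ee_rot: [0.405, 0.579, 0.58, -0.405]
contact_force: [0.1, -0.0, -1.1]
width: 0.0132
```

Call:
arm_command(series="0 0 0 0 0 0 -1; 0 0 0 0 0 0 -1; 0 0 0 0 0 0 -1; 0 0 0 0 0 0 -1")

```text
clock: 7.3
position: [0.5774, -0.0708, 0.1875]
ee_rot: [0.405, 0.58, 0.578, -0.406]
contact_force: [-0.1, 0.1, -2.1]
width: 0.0133
```

```bash
cat >> track.py <<'E'
def WT(p,P): # x,y,yaw,z,pitch(nose down +)
    P=np.array(P,float)/1000
    return Rot.from_euler("ZY",[p[2],p[4]]).apply(P)+[p[0],p[1],p[3]]
def fit5(imgs,edges,p0,ws=(3,2,1.5),pitch=True):
    p=np.array(p0,float)
    ex=lambda v:v if pitch else np.r_[v[:4],p0[4]]
    for w in ws:
        obs=[edgepts(imgs[n],n,*WT(p,[a,b]),w=w)[0] for n,_,a,b in edges]
        def res(v):
            r=[]
            for (n,_,a,b),pts in zip(edges,obs):
                q=proj(n,WT(ex(v),[a,b]));d=q[1]-q[0];d/=np.linalg.norm(d);r.append((pts-q[0])@np.array([-d[1],d[0]]))
            return r
        p=ex(least_squares(lambda v:np.concatenate(res(v)),p,loss="soft_l1",f_scale=.3).x)
    return p,[(len(r),round(float(np.median(r)),2),round(float(np.std(r)),2)) if len(r) else None for r in res(p)]
E
python3 -c "
from track import *
from go import *
yaw=1.567
rem([.5774,-.0696,.187],yaw,20)
I=grab(3)
p0=[.5785,.0334,1.567,.175,0]
for E in (RS,RE[:5]):
    for pi in(True,False): 
        p,r=fit5(I,E,p0,pitch=pi);print(p,r)
p,r=fit5(I,RS+RE[:5],p0);print(p,r)
def TL(p): return [(WT(p,[(75,-70,10),(75,70,10),(-75,70,10),(-75,-70,10),(75,-70,10)]),(255,0,255)),(WT(p,[(75,-70,0),(75,70,0)]),(0,255,255))]
a=overlay(I['scene'],'scene',np.array((220,110)),(130,130),3.1,TL(p)+towerlines([.5785,.2184,1.567],.156),0)
b=overlay(I['top'],'top',np.array((140,125)),(130,130),3.1,TL(p)+towerlines([.5785,.2184,1.567],.156),0)
cv2.imwrite('pics/v3.png',np.hstack([a,b])[:, :800])"
```

```text
pos [ 0.5774 -0.0708  0.1875] t 7.3 w 0.013286933762165252 F [-0.0872  0.0969 -2.0762] q [-0.4405  0.368   1.5344  0.3192  1.4002 -0.5172]
shift/0.1 [ 0.0087 -0.0002 -0.01  ] turn/pi [ 0.0001  0.0003 -0.0001]
[ 0.605  -0.022   1.6019  0.2182  0.042 ] [(23, -0.14, 0.45), (7, -0.09, 0.56), (7, 0.86, 0.26), (21, -0.19, 0.17), (22, -0.03, 0.25)]
[0.5895 0.0127 1.6098 0.1878 0.    ] [(24, 0.01, 0.51), (4, -0.28, 0.76), (14, 0.96, 0.36), (13, -0.54, 0.24), (23, 0.01, 0.51)]
[ 0.6444  0.0491  1.5657 -0.1213 -0.0247] [(25, 0.23, 0.18), (25, -0.27, 0.28), (25, -0.0, 0.25), (25, 0.02, 0.23), (25, -0.23, 0.27)]
[ 0.644   0.0488  1.5649 -0.1198  0.    ] [(25, 0.21, 0.18), (25, -0.25, 0.26), (25, -0.01, 0.25), (25, 0.02, 0.23), (25, -0.28, 0.27)]
[ 0.5773  0.0441  1.5655  0.1629 -0.0123] [(25, -0.11, 0.3), (5, 0.33, 0.83), (2, 1.12, 0.13), (23, -0.06, 0.21), (22, 0.13, 0.17), (18, 0.71, 0.33), (13, -0.03, 0.56), (22, 0.06, 0.22), (25, 0.23, 0.23), (4, -1.17, 0.03)]
```

View pics/v3.png

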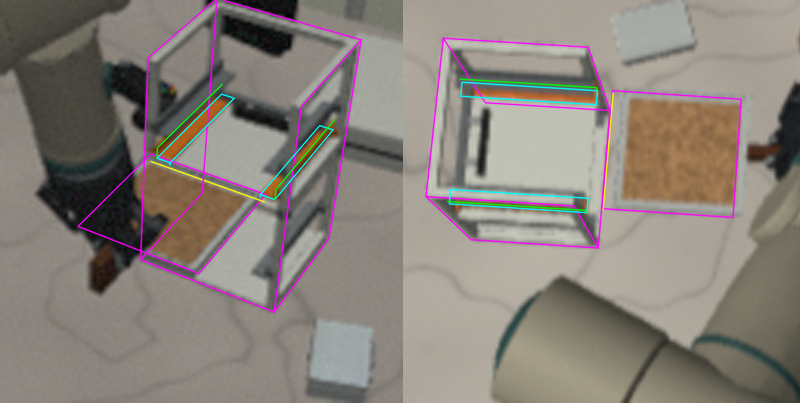

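```bash
cat > tr.py <<'E'
from track import *
def trayfit(I,n,z,p0,E,ptch=0.):
    best=None
    for dx in np.arange(-.008,.009,.002):
        for dy in np.arange(-.01,.011,.002):
            p=np.array([p0[0]+dx,p0[1]+dy,p0[2]])
            for w in(1.5,1.5):
                obs=[edgepts(I[n],n,*WT([*p,z,ptch],[a,b]),w=w)[0] for _,_,a,b in E]
                def res(v):
                    r=[]
                    for (_,_,a,b),pts in zip(E,obs):
                        q=proj(n,WT([*v,z,ptch],[a,b]));d=q[1]-q[0];d/=np.linalg.norm(d);r.append((pts-q[0])@np.array([-d[1],d[0]]))
                    return np.concatenate(r)
                if sum(map(len,obs))<40:break
                s=least_squares(res,p,loss="soft_l1",f_scale=.3);p=s.x
            else:
                sc=sum(map(len,obs))-np.minimum(3,np.abs(s.fun)).sum()
                if best is None or sc>best[0]: best=(sc,p,[len(o) for o in obs])
    return best
E
python3 - <<'E'
from tr import *
I={n:cv2.imread(f"pics/{n}3.png") for n in("scene","top")}
I0={n:cv2.imread(f"pics/{n}0.png") for n in("scene","top")}
cork=lambda n,s=1:[(n,0,a,b) for a,b in[((75,-65,10),(75,65,10)),((70,70,10),(-70,70,10)),((-75,65,10),(-75,12,10)),((-75,-12,10),(-75,-65,10)),((-70,-70,10),(70,-70,10))]]
for z in(.17,.176,.182): print("top",z,trayfit(I,"top",z,[.5785,.0322,1.567],cork("top")),"scene",trayfit(I,"scene",z,[.5785,.0322,1.567],cork("scene")))
print("start top",trayfit(I0,"top",0,[.5433,-.172,1.427],cork("top")+RE[5:]))
print("start sc",trayfit(I0,"scene",0,[.5433,-.172,1.427],cork("scene")))
E
```

```text
top 0.17 (np.float64(59.205250221202434), array([0.5898, 0.0434, 1.5595]), [19, 22, 25, 19, 0]) scene (np.float64(64.02014221273932), array([0.5813, 0.0359, 1.5641]), [25, 4, 1, 23, 25])
top 0.176 (np.float64(61.45154550376683), array([0.5886, 0.0433, 1.5604]), [20, 22, 25, 18, 0]) scene (np.float64(64.2014655290595), array([0.5845, 0.0289, 1.565 ]), [25, 7, 2, 23, 24])
top 0.182 (np.float64(63.12039288752902), array([0.5875, 0.0431, 1.5607]), [20, 22, 25, 18, 0]) scene (np.float64(58.458050771052925), array([0.5872, 0.022 , 1.5695]), [25, 8, 1, 24, 23])
start top (np.float64(70.09141691183132), array([ 0.5563, -0.1626,  1.4397]), [0, 22, 25, 19, 0, 25, 0])
start sc (np.float64(86.51797325498558), array([ 0.5435, -0.1721,  1.4287]), [13, 25, 22, 25, 24])
```

```bash
cat > cork.py <<'E'
from track import *
def cork(img,n,z):
    hsv=cv2.cvtColor(cv2.GaussianBlur(img,(0,0),.8),cv2.COLOR_BGR2HSV)
    m=cv2.inRange(hsv,(8,75,120),(20,255,255)); m[:, :100]=0; m[:,360:]=0
    m=cv2.morphologyEx(m,cv2.MORPH_OPEN,np.ones((5,5)))
    k,l,st,ce=cv2.connectedComponentsWithStats(m); i=1+st[1:,4].argmax()
    c=cv2.findContours((l==i).astype(np.uint8),0,1)[0][0][:,0].astype(float)
    K=cal(n);T=np.array(K["cam_to_world"])
    r=np.c_[(c[:,0]-K["cx"])/K["fx"],(c[:,1]-K["cy"])/K["fy"],np.ones(len(c))]@T[:3,:3].T
    w=(T[:3,3]+r*((z-T[2,3])/r[:,2:]))[:,:2]
    (cx,cy),(a,b),ang=cv2.minAreaRect((w*1000).astype(np.float32))
    return cx,cy,a,b,ang,st[i]
E
python3 - <<'E'
from cork import *
for k,z in((0,.005),(2,.195),(3,.181)):
    for n in("top","scene"): print(k,n,cork(cv2.imread(f"pics/{n}{k}.png"),n,z))
E
```

```text
0 top (543.90234375, -171.42172241210938, 126.802490234375, 115.83043670654297, 81.98176574707031, array([265, 179,  36,  34, 957], dtype=int32))
0 scene (544.3052368164062, -168.9990234375, 119.23269653320312, 116.68924713134766, 83.06825256347656, array([209, 235,  46,  34, 830], dtype=int32))
2 top (530.5737915039062, -170.28958129882812, 116.59934997558594, 127.13031005859375, 0.08438922464847565, array([ 268,  173,   37,   34, 1182], dtype=int32))
2 scene (529.7354736328125, -171.4871368408203, 116.97735595703125, 126.13707733154297, 0.09655633568763733, array([208, 188,  43,  35, 902], dtype=int32))
3 top (578.7784423828125, 32.6910400390625, 116.4407730102539, 127.45110321044922, 0.00520684290677309, array([ 211,  157,   37,   34, 1137], dtype=int32))
3 scene (579.9673461914062, 29.849613189697266, 113.71328735351562, 125.11963653564453, 0.09762325882911682, array([265, 164,  31,  30, 553], dtype=int32))
```

Call:
arm_command(series="0.041 -0.004 0.015 0 0 0 -1; 0.041 -0.003 0.015 0 0 0 -1; 0.0205 0 -0.0564 0 0 0 -1; 0.0205 0 -0.0564 0 0 0 -1; 0.0205 0 -0.0564 0 0 0 -1; 0.0205 0 -0.0564 0 0 0 -1; 0 0 0 0 0 0 -1; 0 0 0 0 0 0 -1; 0 0 0 0 0 0 -1; 0 0 0 0 0 0 -1")

```text
clock: 8.23
position: [0.5768, -0.0458, 0.1788]
ee_rot: [0.406, 0.58, 0.578, -0.406]
contact_force: [0.5, 0.5, -1.8]
width: 0.013
```

```bash
python3 -c "
from cork import *
from go import *
rem([.5770,-.0469,.1788],1.567,20)
I=grab(4)
for n in I: print(n,cork(I[n],n,.172))
a=I['scene'][150:220,240:320];b=I['top'][125:225,140:240]
cv2.imwrite('pics/v4.png',np.hstack([cv2.resize(a,(400,350),interpolation=2),cv2.resize(b[15:],(400,350),interpolation=2)]))"
```

```text
pos [ 0.5768 -0.0458  0.1788] t 8.2333 w 0.013003471487317586 F [ 0.4583  0.5434 -1.8134] q [-0.4029  0.3631  1.5652  0.327   1.3647 -0.4928]
shift/0.1 [-0.0032  0.0015  0.0102] turn/pi [0.0006 0.0003 0.    ]
scene (578.0222778320312, 55.182960510253906, 116.02210998535156, 125.0130615234375, 0.14022842049598694, array([269, 162,  30,  30, 514], dtype=int32))
top (578.2072143554688, 57.412498474121094, 116.54579162597656, 127.67658233642578, 0.06303742527961731, array([ 204,  158,   38,   33, 1130], dtype=int32))
```

View pics/v4.png

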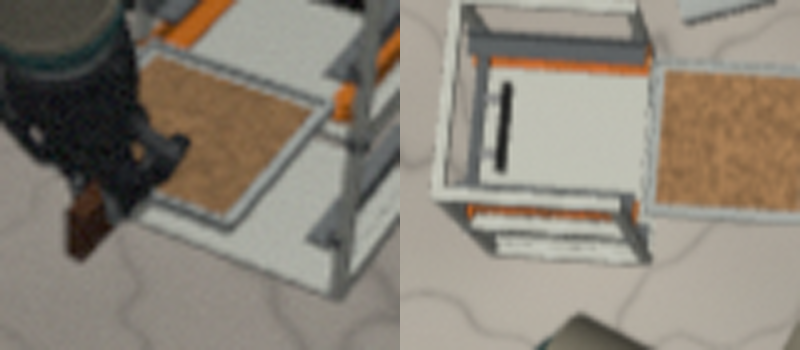

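The tray's front edge stands just before the mouth (top crop x≈650, spanning y≈62–215) and is centred between the orange ledges. The cork fits also agree with the rail axis to under 1 mm, so I'll enter.

Call:
arm_command(series="0.0103 0 -0.0282 0 0 0 -1; 0.0103 0 -0.0282 0 0 0 -1; 0.0103 0 -0.0282 0 0 0 -1; 0 0 0 0 0 0 -1; 0 0 0 0 0 0 -1")

```text
clock: 8.75
position: [0.5767, -0.0364, 0.1788]
ee_rot: [0.405, 0.58, 0.579, -0.406]
contact_force: [-0.3, -0.3, -1.7]
width: 0.0129
```

Call:
arm_command(series="0.0068 0 -0.0188 0 0 0 -1; 0.0068 0 -0.0188 0 0 0 -1; 0.0068 0 -0.0188 0 0 0 -1; 0 0 0 0 0 0 -1; 0 0 0 0 0 0 -1")

```text
clock: 9.17
position: [0.5767, -0.0305, 0.1788]
ee_rot: [0.405, 0.58, 0.579, -0.406]
contact_force: [0.2, -0.4, -2.4]
width: 0.0129
```

Call:
arm_command(series="0.0068 0 -0.0188 0 0 0 -1; 0.0103 0 -0.0282 0 0 0 -1; 0.0103 0 -0.0282 0 0 0 -1; 0.0103 0 -0.0282 0 0 0 -1; 0.0103 0 -0.0282 0 0 0 -1; 0.0068 0 -0.0188 0 0 0 -1; 0 0 0 0 0 0 -1; 0 0 0 0 0 0 -1")

```text
clock: 9.83
position: [0.5768, -0.0145, 0.1788]
ee_rot: [0.405, 0.58, 0.579, -0.406]
contact_force: [0.1, 0.1, -2.1]
width: 0.013
```

Call:
arm_command(series="0.0068 0 -0.0188 0 0 0 -1; 0.0103 0 -0.0282 0 0 0 -1; 0.0103 0 -0.0282 0 0 0 -1; 0.0103 0 -0.0282 0 0 0 -1; 0.0103 0 -0.0282 0 0 0 -1; 0.0103 0 -0.0282 0 0 0 -1; 0.0068 0 -0.0188 0 0 0 -1; 0 0 0 0 0 0 -1; 0 0 0 0 0 0 -1")

```text
clock: 10.58
position: [0.5768, 0.0045, 0.1788]
ee_rot: [0.405, 0.58, 0.579, -0.406]
contact_force: [0.3, -0.1, -1.5]
width: 0.0127
```

Call:
arm_command(series="0.0094 0 0.0034 0 0 0 -1; 0.0094 0 0.0034 0 0 0 -1; 0.0094 0 0.0034 0 0 0 -1; 0 0 0 0 0 0 -1; 0 0 0 0 0 0 -1; 0 0 0 0 0 0 -1")

```text
clock: 11.08
position: [0.5769, 0.0043, 0.1757]
ee_rot: [0.405, 0.58, 0.578, -0.406]
contact_force: [-0.1, -0.0, -2.5]
width: 0.0133
```

Call:
arm_command(series="0.0094 0 0.0034 0 0 0 -1; 0.0094 0 0.0034 0 0 0 -1; 0 0 0 0 0 0 -1; 0 0 0 0 0 0 -1; 0 0 0 0 0 0 -1")

```text
clock: 11.5
position: [0.5768, 0.0043, 0.1737]
ee_rot: [0.405, 0.58, 0.578, -0.406]
contact_force: [0.3, -0.4, -1.3]
width: 0.0133
```

Call:
arm_command(series="0.0094 0 0.0034 0 0 0 -1; 0.0094 0 0.0034 0 0 0 -1; 0 0 0 0 0 0 -1; 0 0 0 0 0 0 -1; 0 0 0 0 0 0 -1")

```text
clock: 11.92
position: [0.5769, 0.0043, 0.1717]
ee_rot: [0.405, 0.58, 0.578, -0.406]
contact_force: [1.0, 0.8, -3.0]
width: 0.0131
```

Call:
arm_command(series="0.0094 0 0.0034 0 0 0 -1; 0 0 0 0 0 0 -1; 0 0 0 0 0 0 -1; 0 0 0 0 0 0 -1")

```text
clock: 12.25
position: [0.5769, 0.0044, 0.1708]
ee_rot: [0.405, 0.58, 0.578, -0.406]
contact_force: [0.2, -0.4, -1.9]
width: 0.013
```

```bash
python3 -c "
from go import *
s=manip.get_state();print(s['contact_force'],s['moment'])"
```

```text
[ 0.2392 -0.3524 -1.8578] [-0.4085 -0.0097 -0.0107]
```

Call:
arm_command(series="0.0094 0 0.0034 0 0 0 -1; 0 0 0 0 0 0 -1; 0 0 0 0 0 0 -1; 0 0 0 0 0 0 -1")

```text
clock: 12.58
position: [0.577, 0.0043, 0.17]
ee_rot: [0.405, 0.58, 0.578, -0.406]
contact_force: [0.3, -0.9, -0.7]
width: 0.0126
```

```bash
python3 -c "
from go import *
s=manip.get_state();print(s['contact_force'],s['moment'])"
```

```text
[ 0.308  -0.9199 -0.6906] [-0.2663  0.0837  0.0327]
```

Call:
arm_command(series="0.0094 0 0.0034 0 0 0 -1; 0 0 0 0 0 0 -1; 0 0 0 0 0 0 -1; 0 0 0 0 0 0 -1")

```text
clock: 12.92
position: [0.577, 0.0042, 0.1691]
ee_rot: [0.405, 0.58, 0.578, -0.406]
contact_force: [-0.9, -2.1, 3.5]
width: 0.0128
```

```bash
python3 -c "
from go import *
s=manip.get_state();print(s['contact_force'],s['moment'])"
```

```text
[-0.8912 -2.0948  3.5426] [0.0762 0.1956 0.0244]
```

```bash
python3 -c "
from h import *
from scipy.optimize import fsolve
for u,v in((167.4,159.5),(166.4,181)):
    w=fsolve(lambda w:(proj('top',[w[0],w[1],.158+.013])[0]-[u,v]),[.58,.25]);print(w,'depth',w[1]-.1384)"
```

```text
[0.6184 0.2601] depth 0.12168177603589078
[0.5392 0.2562] depth 0.11776132341182019
```

Call:
arm_command(series="-0.0085 0 -0.0031 0 0 0 -1; 0.0068 0 -0.0188 0 0 0 -1; 0.0068 0 -0.0188 0 0 0 -1; 0.0068 0 -0.0188 0 0 0 -1; 0.0068 0 -0.0188 0 0 0 -1; 0.0068 0 -0.0188 0 0 0 -1; 0 0 0 0 0 0 -1; 0 0 0 0 0 0 -1")

```text
clock: 13.58
position: [0.5769, 0.015, 0.1697]
ee_rot: [0.405, 0.58, 0.579, -0.406]
contact_force: [-0.0, -0.1, 0.6]
width: 0.0128
```

```bash
python3 -c "
from go import *
s=manip.get_state();print(s['contact_force'],s['moment'])"
```

```text
[-0.0318 -0.1394  0.5707] [ 0.0371 -0.0987  0.0301]
```

Call:
arm_command(series="0.004 0 -0.0198 0 0 0 -1; 0.0068 0 -0.0188 0 0 0 -1; 0.0068 0 -0.0188 0 0 0 -1; 0.0068 0 -0.0188 0 0 0 -1; 0.0068 0 -0.0188 0 0 0 -1; 0.0068 0 -0.0188 0 0 0 -1; 0.0068 0 -0.0188 0 0 0 -1; 0.0068 0 -0.0188 0 0 0 -1; 0 0 0 0 0 0 -1; 0 0 0 0 0 0 -1")

```text
clock: 14.42
position: [0.5768, 0.031, 0.17]
ee_rot: [0.405, 0.58, 0.579, -0.406]
contact_force: [-0.6, -0.4, 0.8]
width: 0.0131
```

```bash
python3 -c "
from go import *
s=manip.get_state();print(s['contact_force'],s['moment'])"
```

```text
[-0.5751 -0.425   0.7706] [-0.0666 -0.0957 -0.0375]
```

Call:
arm_command(series="0.0068 0 -0.0188 0 0 0 -1; 0.0068 0 -0.0188 0 0 0 -1; 0.0068 0 -0.0188 0 0 0 -1; 0.0068 0 -0.0188 0 0 0 -1; 0.0068 0 -0.0188 0 0 0 -1; 0.0068 0 -0.0188 0 0 0 -1; 0.0068 0 -0.0188 0 0 0 -1; 0.0068 0 -0.0188 0 0 0 -1; 0 0 0 0 0 0 -1; 0 0 0 0 0 0 -1")

```text
clock: 15.25
position: [0.5769, 0.0469, 0.17]
ee_rot: [0.405, 0.58, 0.579, -0.406]
contact_force: [-0.4, -0.9, 1.4]
width: 0.0126
```

```bash
python3 -c "
from go import *
s=manip.get_state();print(s['contact_force'],s['moment'])"
```

```text
[-0.434  -0.8722  1.3978] [-0.079  -0.0545  0.0132]
```

Call:
arm_command(series="0.0068 0 -0.0188 0 0 0 -1; 0.0068 0 -0.0188 0 0 0 -1; 0.0068 0 -0.0188 0 0 0 -1; 0.0068 0 -0.0188 0 0 0 -1; 0.0068 0 -0.0188 0 0 0 -1; 0.0068 0 -0.0188 0 0 0 -1; 0 0 0 0 0 0 -1; 0 0 0 0 0 0 -1")

```text
clock: 15.92
position: [0.577, 0.0589, 0.17]
ee_rot: [0.405, 0.58, 0.579, -0.406]
contact_force: [0.6, -1.2, 2.0]
width: 0.0126
```

```bash
python3 -c "
from go import *
s=manip.get_state();print(s['contact_force'],s['moment'])"
```

```text
[ 0.6445 -1.2     1.9805] [-0.1548 -0.0675 -0.0649]
```

Call:
arm_command(series="0.0034 0 -0.0094 0 0 0 -1; 0.0034 0 -0.0094 0 0 0 -1; 0.0034 0 -0.0094 0 0 0 -1; 0.0034 0 -0.0094 0 0 0 -1; 0 0 0 0 0 0 -1; 0 0 0 0 0 0 -1")

```text
clock: 16.42
position: [0.577, 0.0625, 0.1701]
ee_rot: [0.405, 0.58, 0.578, -0.406]
contact_force: [0.4, -2.7, 1.7]
width: 0.0132
```

Call:
arm_command(series="0.0034 0 -0.0094 0 0 0 -1; 0.0034 0 -0.0094 0 0 0 -1; 0.0034 0 -0.0094 0 0 0 -1; 0 0 0 0 0 0 -1; 0 0 0 0 0 0 -1")

```text
clock: 16.83
position: [0.577, 0.0655, 0.1701]
ee_rot: [0.405, 0.58, 0.578, -0.406]
contact_force: [0.5, -1.9, 2.4]
width: 0.0132
```

```bash
python3 -c "
from go import *
s=manip.get_state();print(s['contact_force'],s['moment'])"
```

```text
[ 0.5328 -1.9147  2.4302] [-0.2877  0.0406 -0.0262]
```

Call:
arm_command(series="0.0034 0 -0.0094 0 0 0 -1; 0.0034 0 -0.0094 0 0 0 -1; 0.0034 0 -0.0094 0 0 0 -1; 0 0 0 0 0 0 -1; 0 0 0 0 0 0 -1")

```text
clock: 17.25
position: [0.577, 0.0686, 0.1701]
ee_rot: [0.405, 0.58, 0.579, -0.406]
contact_force: [0.2, -2.9, 2.8]
width: 0.013
```

Call:
arm_command(series="-0.0047 0 -0.0017 0 0 0 -1; 0 0 0 0 0 0 -1; 0 0 0 0 0 0 -1; 0.0034 0 -0.0094 0 0 0 -1; 0.0034 0 -0.0094 0 0 0 -1; 0 0 0 0 0 0 -1; 0 0 0 0 0 0 -1")

```text
clock: 17.83
position: [0.5767, 0.0707, 0.1703]
ee_rot: [0.405, 0.58, 0.579, -0.406]
contact_force: [0.9, -0.4, -0.4]
width: 0.0129
```

Call:
arm_command(series="0.0034 0 -0.0094 0 0 0 -1; 0.0034 0 -0.0094 0 0 0 -1; 0 0 0 0 0 0 -1; 0 0 0 0 0 0 -1")

```text
clock: 18.17
position: [0.5767, 0.0727, 0.1704]
ee_rot: [0.405, 0.58, 0.579, -0.406]
contact_force: [-0.8, 0.3, -1.4]
width: 0.0131
```

Call:
arm_command(series="0.0034 0 -0.0094 0 0 0 -1; 0.0034 0 -0.0094 0 0 0 -1; 0 0 0 0 0 0 -1; 0 0 0 0 0 0 -1")

```text
clock: 18.5
position: [0.5769, 0.0745, 0.1705]
ee_rot: [0.405, 0.58, 0.579, -0.406]
contact_force: [-0.6, -0.2, -1.9]
width: 0.0132
```

Call:
arm_command(series="0.0034 0 -0.0094 0 0 0 -1; 0.0034 0 -0.0094 0 0 0 -1; 0 0 0 0 0 0 -1; 0 0 0 0 0 0 -1")

```text
clock: 18.83
position: [0.577, 0.0765, 0.1706]
ee_rot: [0.405, 0.58, 0.579, -0.406]
contact_force: [-0.3, 0.2, -1.7]
width: 0.013
```

Call:
arm_command(series="0.005 0 -0.009 0 0 0 -1; 0.0034 0 -0.0094 0 0 0 -1; 0 0 0 0 0 0 -1; 0 0 0 0 0 0 -1")

```text
clock: 19.17
position: [0.577, 0.0785, 0.1705]
ee_rot: [0.405, 0.58, 0.578, -0.406]
contact_force: [-0.4, 0.9, -1.3]
width: 0.0132
```

Call:
arm_command(series="0.0034 0 -0.0094 0 0 0 -1; 0.0034 0 -0.0094 0 0 0 -1; 0 0 0 0 0 0 -1; 0 0 0 0 0 0 -1")

```text
clock: 19.5
position: [0.577, 0.0806, 0.1704]
ee_rot: [0.405, 0.58, 0.579, -0.406]
contact_force: [0.2, 0.1, -1.7]
width: 0.0129
```

Call:
arm_command(series="0.0034 0 -0.0094 0 0 0 -1; 0.0034 0 -0.0094 0 0 0 -1; 0 0 0 0 0 0 -1; 0 0 0 0 0 0 -1")

```text
clock: 19.83
position: [0.577, 0.0822, 0.1704]
ee_rot: [0.405, 0.58, 0.578, -0.406]
contact_force: [0.2, -1.5, -1.3]
width: 0.013
```

Call:
arm_command(series="0.0034 0 -0.0094 0 0 0 -1; 0 0 0 0 0 0 -1; 0 0 0 0 0 0 -1; 0 0 0 0 0 0 -1")

```text
clock: 20.17
position: [0.577, 0.0831, 0.1704]
ee_rot: [0.405, 0.58, 0.578, -0.406]
contact_force: [-0.5, -2.9, -1.7]
width: 0.0129
```

Call:
arm_command(series="0.0034 0 -0.0094 0 0 0 -1; 0 0 0 0 0 0 -1; 0 0 0 0 0 0 -1; 0 0 0 0 0 0 -1")

```text
clock: 20.5
position: [0.577, 0.0841, 0.1704]
ee_rot: [0.406, 0.58, 0.578, -0.406]
contact_force: [-0.7, -3.6, -0.9]
width: 0.0131
```

Call:
arm_command(series="0 0 0 0 0 0 -1; 0 0 0 0 0 0 -1; 0 0 0 0 0 0 -1; 0 0 0 0 0 0 -1")

```text
clock: 20.83
position: [0.577, 0.0842, 0.1704]
ee_rot: [0.405, 0.58, 0.578, -0.406]
contact_force: [-0.2, -3.5, -1.2]
width: 0.0126
```

Call:
arm_command(series="0.0034 0 -0.0094 0 0 0 -1; 0 0 0 0 0 0 -1; 0 0 0 0 0 0 -1; 0 0 0 0 0 0 -1")

```text
clock: 21.17
position: [0.577, 0.0851, 0.1704]
ee_rot: [0.406, 0.58, 0.578, -0.406]
contact_force: [-0.9, -5.4, -0.5]
width: 0.013
```

Call:
arm_command(series="0.0034 0 -0.0094 0 0 0 -1; 0 0 0 0 0 0 -1; 0 0 0 0 0 0 -1; 0 0 0 0 0 0 -1")

```text
clock: 21.5
position: [0.5771, 0.0858, 0.1704]
ee_rot: [0.406, 0.58, 0.578, -0.406]
contact_force: [-0.1, -6.5, -0.8]
width: 0.0133
```

```bash
python3 -c "
from cork import *
s=manip.get_state();print(s['contact_force'],s['moment'],s['position'])
I=grab(5)
for n in I: print(n,cork(I[n],n,.163))"
```

```text
[-0.1464 -6.4914 -0.7888] [-1.0362  0.1677  0.0478] [0.5771 0.0858 0.1704]
scene (596.5751953125, 193.11227416992188, 60.70909118652344, 140.11196899414062, 26.7343807220459, array([292, 148,  18,  24, 233], dtype=int32))
top (581.6083374023438, 189.4720458984375, 127.47039031982422, 111.21206665039062, 89.79136657714844, array([ 168,  156,   37,   32, 1038], dtype=int32))
```

Call:
arm_command(series="0.0038 0 0.0014 0 0 0 -1; 0 0 0 0 0 0 -1; 0 0 0 0 0 0 -1; 0 0 0 0 0 0 -1")

```text
clock: 21.93
position: [0.5771, 0.0858, 0.1703]
ee_rot: [0.406, 0.58, 0.578, -0.406]
contact_force: [-1.1, -6.2, 1.4]
width: 0.0127
```

```bash
python3 -c "
from h import *
s=manip.get_state();print(s['contact_force'],s['moment'],s['position'])"
```

```text
[-1.096  -6.1805  1.3832] [-0.9875  0.2763  0.0919] [0.5771 0.0858 0.1703]
```

Call:
arm_command(series="0 0 0 0 0 0 -0.5; 0 0 0 0 0 0 -0.3; 0 0 0 0 0 0 -0.1; 0 0 0 0 0 0 0; 0 0 0 0 0 0 0; 0 0 0 0 0 0 0; 0 0 0 0 0 0 0; 0 0 0 0 0 0 0", squeeze=20)

```text
clock: 22.6
position: [0.577, 0.0864, 0.17]
ee_rot: [0.405, 0.58, 0.579, -0.406]
contact_force: [-0.0, 0.1, 0.7]
width: 0.0428
```

```bash
python3 -c "
from cork import *
s=manip.get_state();print(s['contact_force'],s['moment'],s['position'])
I=grab(6)
for n in I: print(n,cork(I[n],n,.163))
a=I['scene'][110:220,240:350];b=I['top'][125:225,140:240]
cv2.imwrite('pics/v5.png',np.hstack([cv2.resize(a,(400,400),interpolation=2),cv2.resize(b,(400,400),interpolation=2)]))"
```

```text
[-0.0433  0.064   0.6814] [-0.1563  0.0015 -0.0343] [0.577  0.0864 0.17  ]
scene (607.461669921875, 187.17916870117188, 35.91191482543945, 126.80213165283203, 18.097368240356445, array([296, 151,  14,  21, 160], dtype=int32))
top (580.0303344726562, 187.03860473632812, 127.56558227539062, 114.34861755371094, 89.47600555419922, array([ 169,  156,   37,   33, 1044], dtype=int32))
```

View pics/v5.png

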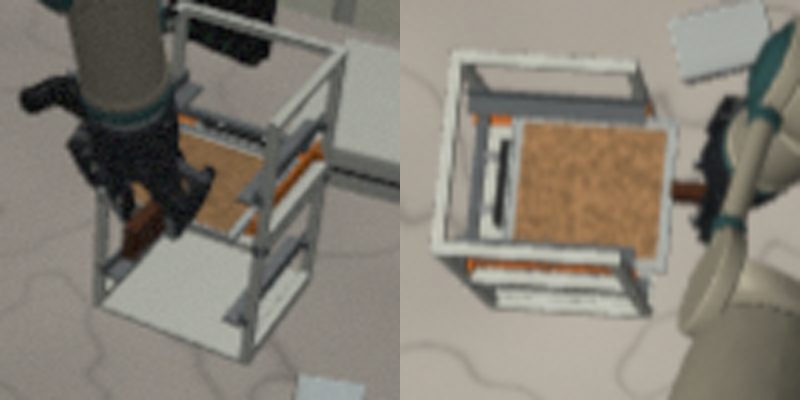

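The tray sits on the orange rails with its nose at the buffer (top crop x≈510) and the fingers are open around the fin. I'll retract along the tool axis.

Call:
arm_command(series="-0.03 0 0 0 0 0 0; -0.08 0 0 0 0 0 0; -0.1 0 0 0 0 0 0; -0.15 0 0 0 0 0 0; -0.15 0 0 0 0 0 0; -0.15 0 0.1 0 0 0 0; -0.15 0 0.15 0 0 0 0; -0.15 0 0.15 0 0 0 0; -0.1 0 0.2 0 0 0 0; 0 0 0.2 0 0 0 0; 0 0 0 0 0 0 0; 0 0 0 0 0 0 0")

```text
clock: 23.7
position: [0.5769, -0.026, 0.2429]
ee_rot: [0.405, 0.581, 0.578, -0.406]
contact_force: [0.9, -0.0, -0.3]
width: 0.0427
```

Call:
arm_command(series="0 0 0 0 0 0 0; 0 0 0 0 0 0 0; 0 0 0 0 0 0 0; 0 0 0 0 0 0 0; 0 0 0 0 0 0 0; 0 0 0 0 0 0 0; 0 0 0 0 0 0 0; 0 0 0 0 0 0 0; 0 0 0 0 0 0 0; 0 0 0 0 0 0 0; 0 0 0 0 0 0 0; 0 0 0 0 0 0 0")

```text
clock: 24.7
position: [0.5768, -0.0251, 0.2423]
ee_rot: [0.405, 0.58, 0.578, -0.406]
contact_force: [0.1, 0.4, -0.9]
width: 0.0429
```

```bash
python3 -c "
from cork import *
I=grab(7)
for n in I: print(n,cork(I[n],n,.163))
a=I['scene'][110:220,240:350];b=I['top'][130:210,150:230]
cv2.imwrite('pics/v6.png',np.hstack([cv2.resize(a,(400,400),interpolation=2),cv2.resize(b,(400,400),interpolation=2)]))"
```

```text
scene (584.697021484375, 189.92056274414062, 85.4552230834961, 146.1736297607422, 27.537782669067383, array([285, 147,  25,  25, 454], dtype=int32))
top (580.0303344726562, 187.03860473632812, 127.56558227539062, 114.34861755371094, 89.47600555419922, array([ 169,  156,   37,   33, 1044], dtype=int32))
```

View pics/v6.png

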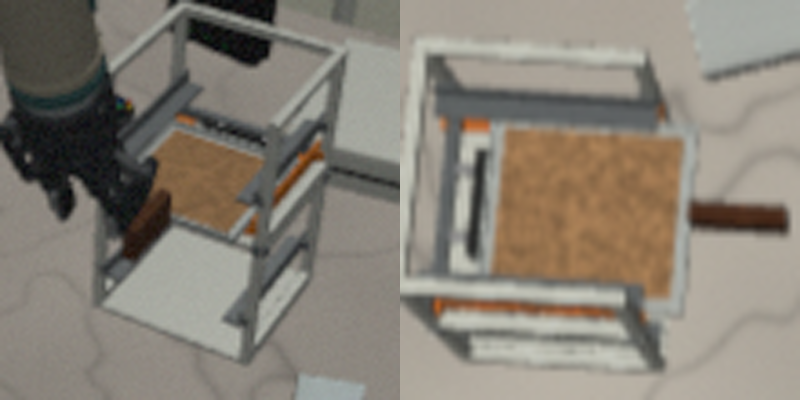

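```bash
python3 -c "
from rig import ticket
print(ticket.sign_off())"
```

```text
the job is handed in; nothing more can be done
None
```

I gripped the tray by its handle at 60 N, slid it level onto the orange rails, pushed it against the buffer, let go and handed the job in at about 25 s. No verdict was reported.

- **Push:** The buffer was felt from TCP y ≈ 0.081 m. I pushed on to 0.086 m, where the force was about 6.3 N, so it gave by roughly 5 mm. That depth comes from force and travel; the buffer joint itself could not be read.
- **Forces:** The highest reading at the end of any insertion move was about 6.5 N along the rails. Peaks during moves were not logged.
- **After release:** The tray sprang back about 2.4 mm, leaving an estimated 1–2 mm of push on the buffer. Its position in the top view was identical in two pictures about 2 s apart, the second after the gripper had backed away.
- **Alignment:** In the last top-view fit the tray was about 1.6 mm off the rail axis and within 0.02 rad of it. The fit is slightly biased because a post hides part of the cork.
- **Less certain:**
  - The final scene-camera fit was unusable because the tiers hid too much of the tray.
  - Contact with the buffer is inferred from the rest position and the picture, which shows the tray's nose at the buffer, not from a measurement.
  - The other objects showed no sign of contact, but I did not measure their positions again.

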